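# Put two cleaned registers in press

## Task

Put the two cleaned pocket registers in press on the blotter-topped base board: lay them flat and square to the board with their cloth spines to the outside, the long one in the middle of the board's left half and the short one in the middle of its right half (left and right as the robot sees them). Lay the cover board centred over both, its grip batten upwards and running between the two registers, and stand the big weight on it over the long register and the small weight over the short one. Leave the eraser block and the magnifier where they are.

Things in the scene. Friction and masses are not known exactly. Their poses are not given: they have to be found in the camera images.
- base_board: Base pressing board: plywood with a white blotter on top, no batten, fixed to the table. 160 (x) x 250 (y) x 15 mm thick. Origin at the centre of its underside; y runs along its length to the robot's left (yaw within 0.18 rad of the robot's), z up. Its halves' middles are at x = 0, y = +62.5 mm (left) and y = -62.5 mm (right); top at z = 15 mm.
- cover_board: Cover board, loose, 0.3 kg: bare plywood 130 (x) x 200 (y) x 12 mm with a wooden grip batten on its middle, along the board's x: 100 mm long, 22 mm wide (y), from z = 12 to z = 40 mm. Starts flat on the table, batten up. Origin at the centre of the underside, z up. A half turn leaves it the same.
- long_register: The longer closed hardbound pocket register, a rigid block 120 (x) x 64 (y) x 22 mm (z) with card covers and dark blue cloth spine and corners, loose, lying flat, about 0.13 kg. Origin at the centre of its underside; the cloth spine is its +y long side, the page fore-edge its -y side. Starts with the spine roughly towards the robot.
- short_register: The shorter closed hardbound pocket register, same make and thickness: 85 (x) x 64 (y) x 22 mm (z), loose, lying flat, about 0.09 kg. Origin at the centre of its underside; the cloth spine is its +y long side, the fore-edge its -y side. Starts with the spine roughly towards the robot.
- big_weight: Big steel weight, loose, about 0.66 kg: an upright disc 58 mm in diameter and 32 mm high, a thin neck, and a round knob 24 mm in diameter from z = 44 to z = 66 mm to hold it by. Origin at the centre of the underside, z up.
- small_weight: Small steel weight, loose, about 0.36 kg: the same but the disc is 42 mm in diameter; disc 32 mm high, knob 24 mm in diameter from z = 44 to z = 66 mm. Origin at the centre of the underside, z up.
- eraser_block: Bystander: dark rubber cleaning block 45 x 28 x 22 mm, loose. Origin at the centre of the underside.
- magnifier: Bystander: dome magnifier, black ring 40 mm in diameter with a glass dome, 27 mm high, loose. Origin at the centre of the underside.
Things that resemble listed ones, but are neither listed nor needed, are in the scene too. Leave any turquoise look-alike of the long_register alone.

How it is judged:
At the end, for the whole second after the job is handed in: Registers flat on the base board, within 15 mm of the middles of their halves (long left), spines out, square to 0.15 rad; cover board level on both, centred to 15 mm, square to 0.15 rad; weights upright on it, big within 20 mm of the long register's centre, small of the short one's; all at rest (y of long_register in the frame of base_board between 0.0475 and 0.0775 m and x of long_register in the frame of base_board between -0.015 and 0.015 m and z of long_register in the frame of base_board between 0.01 and 0.02 m and angle between the x axis of each of long_register, short_register, cover_board and the x axis of base_board, either way round below 0.15 rad and angle between each of long_register, short_register's own z axis and vertical below 0.06 rad and y of base_board in the frame of long_register below -0.03 m and y of short_register in the frame of base_board between -0.0775 and -0.0475 m and x of short_register in the frame of base_board between -0.015 and 0.015 m and z of short_register in the frame of base_board between 0.01 and 0.02 m and y of base_board in the frame of short_register below -0.03 m and horizontal distance between cover_board and base_board below 0.015 m and angle between cover_board's own z axis and vertical below 0.05 rad and z of cover_board in the frame of base_board between 0.032 and 0.042 m and horizontal distance between big_weight and long_register below 0.02 m and z of big_weight in the frame of cover_board between 0.008 and 0.016 m and angle between each of big_weight, small_weight's own z axis and vertical below 0.08 rad and horizontal distance between small_weight and short_register below 0.02 m and z of small_weight in the frame of cover_board between 0.008 and 0.016 m and linear speed of each of long_register, short_register, cover_board, big_weight, small_weight below 0.01 m/s); the robot touches nothing.
It fails at once if the eraser block is moved more than 25 mm (distance of eraser_block from where it was at the start of the episode above 0.025 m).
It fails at once if the magnifier is moved more than 25 mm (distance of magnifier from where it was at the start of the episode above 0.025 m).
It also fails if it takes over 128 s, if anything falls off the work surface, if the arm or the gripper's body presses on something with over 40 N, if the wrist force passes 120 N, or if a joint passes its speed limit or range.

## Robot

A 6-joint arm with a two-finger parallel gripper is mounted at the origin on the work surface. World frame = base frame: x ahead of the robot, y to its left, z up, the work surface at z = 0. Lengths are in m, angles in rad, forces in N, time in s.
With the tool pointing down it reaches from about 0.35 to 0.775 m from the base axis. Payload 5.5 kg.
Tool frame: the origin (TCP) lies where the fingers leave the gripper's body, on its centre line; the fingertips stand 73 mm ahead of it and the grasp point (between the pads) lies 54 mm ahead of it; z points along the fingers, y is the direction in which the jaws open and shut (so a half turn about z gives the same grasp; the last joint's range is limited). The gripper opens to 85 mm and grips with 20 to 120 N. Pads are 22 mm wide; open, the fingers measure 114 mm over their backs; the gripper's body (76 mm by 85 mm) begins 54 mm behind the grasp point. The pads swing forward as they close: fully open they stand 13 mm farther back than shut.
Start: joints at [1.187, 0.313, 0.046, 1.304, 0, 1.431], TCP at [0.139, 0.558, 0.304] pointing down, gripper open.
Joint ranges: [-2.76, 2.76], [-0.86, 1.69], [-1.03, 1.26], [-2.2, 2.34], [-1.47, 1.5], [-3.14, 3.14]. Speed limits (rad/s): [2.57, 2.57, 3.14, 3.14, 3.14, 3.14].

## Interface

Orientations are given as a unit quaternion [w, x, y, z].
In Python, from workcell import env, read_camera, job, cut_out gives the robot as it stands.
- The arm moves only by the tool servo_tool, never from a script. Its argument "deltas" is a list of rows, each an object of numbers: "dx", "dy", "dz": the shift along the world's x, y, z in mm; "rx", "ry", "rz": the turn, a rotation vector about the world's x, y, z in rad; "fingers": the closure, from -1 (fully open) to 1 (shut). A call has 1 to 8 rows; each row shifts and turns the commanded pose from where the row before left it; what a row does not reach is not made up. A row lasts 1/10 s, in which the tool goes at most 50 mm and 8.59 degrees, less where a joint would pass 70% of its speed; a pose out of reach is approached as far as the arm can. A call is refused whole if a number of a shift passes 50 or a number of a turn 0.15, either way. A call with a gripper value outside its range is refused whole. The fingers move at their own pace and stop on an object; "newtons" is the grip in N (left out, the last holds). Time passes only in rows, so rows that do not move let the fingers close. It gives the time, the measured TCP pose, the force and the opening at its end, in the units of the state.
- env.get_state(): the state, without advancing time (a new reading comes with each control period).
- read_camera(name): name is "scene" or "top"; returns a dict with "img" (384x512x3 uint8, red, green, blue), "intrinsics" (3x3 intrinsics, pixels), "k1" (the pictures are not rectified: a ray, as slopes to the right and down, at radius r is drawn at 1 + k1 r^2 times it, then the intrinsics apply), "extrinsics" (4x4, takes a point from camera to world coordinates). Camera axes: x right, y down, z forward; pixel columns grow to the right and rows downward; lengths in m; the calibration is good to about 2 mm. A picture is of the moment at which its call begins. There is no depth.
- job.hand_in(): hands the job in, once; it reports no verdict.
Trained networks look in the newest picture that a camera, given by its name, has taken for a name from the list of things; names that differ only in an ending like _2 or _b are one class to them, and where a whole thing is asked for, a point or a joint stands for the part that bears it (a point fixed in the world has none). Each returns a list of dicts, best first, with "confidence" (0 to 1); they miss things now and then, are a little off and sometimes report something else, mostly with a low value. They report only what shows in the picture. A call takes as long as a camera call. They do not tell look-alikes from the thing itself.
- cut_out(target, camera): "region" (384x512 bool, what is visible of it) and "extent" ([left, top, right, bottom] in pixels, round what is visible of it).
The state is a dict: "clock": time; "joint_pos": joint angles; "qvel": joint speeds; "tau": joint torques, N m; "tcp_pos": TCP position; "orientation": TCP orientation; "wrist_force": force on the tool from outside, world axes, zero at the start; "ft_torque": the same for the moment, N m; "finger_gap": finger opening in m.
Only numpy, scipy, OpenCV 4.12 (cv2) and the standard library are available. Lean on these libraries where they do the work, as an engineer would, in place of code of your own. Each camera call takes 0.05 s, during which the arm holds its last target. There are 200 camera calls.

## Working session

There is one attempt and no reset: what is moved stays moved. The work goes in short steps, Python scripts to look and compute and a tool call to move; the robot and the scene stay as the last step left them, time stands still between calls to the robot, and variables do not carry over. Pictures are saved under pics/ and viewed, about 12 in all and at most 16, crops included, and the job is handed in when it is done.

Besides the shell and the picture viewer there is one more tool, called after ">>>" by a JSON object that holds its "fn" and its "kwargs". servo_tool: Moves the arm, as the interface text tells. Its arguments: {"type":"object","properties":{"deltas":{"type":"array"},"newtons":{"type":"number"}},"required":["deltas"]}

```bash
ls; mkdir -p pics; python3 - <<'E'
from workcell import env, read_camera, job, cut_out
import cv2, numpy as np
for c in ("scene","top"):
    r=read_camera(c); cv2.imwrite(f"pics/{c}0.png",cv2.resize(r["img"][:,:,::-1],None,fx=1.5,fy=1.5))
    print(c,r["intrinsics"].tolist(),r["k1"],np.round(r["extrinsics"],3).tolist())
    for n in "base_board cover_board long_register short_register big_weight small_weight eraser_block magnifier".split():
        print(n,[(round(float(d["confidence"]),2),[int(v) for v in d["extent"]]) for d in cut_out(n,c)])
print(env.get_state())
E
```

```text
pics
scene [[470.7167535541055, 0.0, 257.23627321091135], [0.0, 470.7167535541055, 190.41662076545776], [0.0, 0.0, 1.0]] -0.10539144288484073 [[0.83, 0.435, -0.349, 0.976], [0.557, -0.629, 0.542, -0.551], [0.016, -0.644, -0.765, 0.974], [0.0, 0.0, 0.0, 1.0]]
base_board [(0.6, [81, 243, 206, 363])]
cover_board [(0.63, [240, 123, 307, 179])]
long_register [(0.83, [185, 181, 228, 227]), (0.83, [340, 113, 366, 146])]
short_register [(0.65, [240, 224, 284, 265])]
big_weight [(0.96, [304, 180, 324, 202])]
small_weight [(0.82, [219, 290, 241, 318])]
eraser_block [(0.79, [203, 243, 218, 264])]
magnifier [(0.52, [250, 195, 264, 212])]
top [[472.37900752291347, 0.0, 249.83790179501716], [0.0, 472.37900752291347, 194.01701331257289], [0.0, 0.0, 1.0]] -0.19088826292692848 [[0.007, -0.983, 0.184, 0.341], [-1.0, -0.009, -0.01, 0.096], [0.012, -0.184, -0.983, 1.34], [0.0, 0.0, 0.0, 1.0]]
base_board [(0.75, [328, 195, 417, 252])]
cover_board [(0.56, [143, 206, 208, 250])]
long_register [(0.95, [91, 156, 129, 193])]
short_register [(0.64, [261, 169, 295, 193])]
big_weight [(0.86, [198, 158, 215, 179]
[... 213 characters left out ...]
175])]
{'clock': 0.9, 'joint_pos': array([1.18738576e+00, 3.13169472e-01, 4.60979682e-02, 1.30358956e+00,
       1.31750552e-05, 1.43120519e+00]), 'qvel': array([ 2.26415236e-04, -1.30548474e-03,  7.31137442e-04, -6.80539927e-05,
       -7.02056538e-04, -9.89308293e-04]), 'tau': array([ 6.63159044e-04, -4.80447328e+01,  2.98815054e+01, -4.65646747e-05,
       -1.71801744e-04,  8.79107091e-06]), 'tcp_pos': array([0.13882594, 0.55802569, 0.30393973]), 'orientation': array([1.11217733e-05, 1.21607971e-01, 9.92578207e-01, 6.70372853e-05]), 'wrist_force': array([ 0.66934229, -0.85970889,  0.43389783]), 'ft_torque': array([-0.01099689, -0.0474549 , -0.00074105]), 'finger_gap': 0.08550197464438561}
```

View pics/scene0.png

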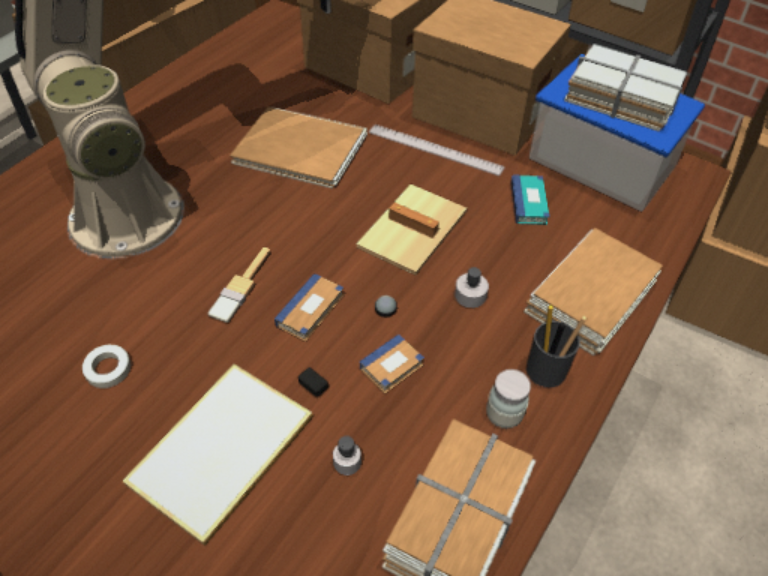

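View pics/top0.png

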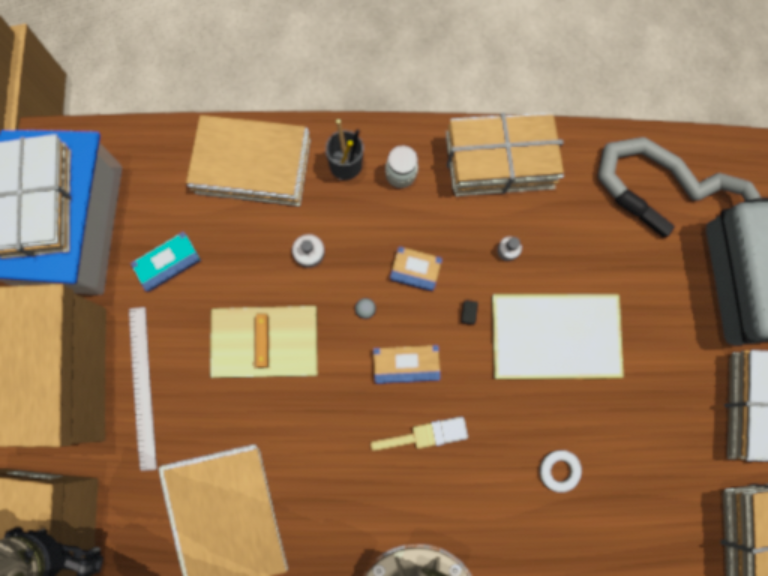

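```bash
cat > h.py <<'E'
from workcell import env, read_camera, job, cut_out
import cv2, numpy as np
from scipy.optimize import minimize
S=4
def cam(r):
    E=np.array(r["extrinsics"]);W=np.linalg.inv(E)
    return dict(W=W,E=E,K=np.array(r["intrinsics"]),k1=r["k1"])
def proj(c,P):
    return cv2.projectPoints(np.asarray(P,float).reshape(-1,3),cv2.Rodrigues(c["W"][:3,:3])[0],c["W"][:3,3],c["K"],np.array([c["k1"],0,0,0.]))[0].reshape(-1,2)
def unproj(c,uv,z):
    n=cv2.undistortPoints(np.float64(uv).reshape(-1,1,2),c["K"],np.array([c["k1"],0,0,0.])).reshape(-1,2)
    d=np.c_[n,np.ones(len(n))]@c["E"][:3,:3].T; o=c["E"][:3,3]
    return o+d*((z-o[2])/d[:,2])[:,None]
def box(a,b,z0,z1): return np.array([[x,y,z] for x in(-a/2,a/2) for y in(-b/2,b/2) for z in(z0,z1)])
def cyl(d,z0,z1): return np.array([[d/2*np.cos(t),d/2*np.sin(t),z] for t in np.linspace(0,6.283,24,endpoint=False) for z in(z0,z1)])
M=dict(base_board=[box(.16,.25,0,.015)],cover_board=[box(.13,.2,0,.012),box(.1,.022,.012,.04)],
 long_register=[box(.12,.064,0,.022)],short_register=[box(.085,.064,0,.022)],
 big_weight=[cyl(.058,0,.032),cyl(.02,.03,.046),cyl(.024,.044,.066)],small_weight=[cyl(.042,0,.032),cyl(.02,.03,.046),cyl(.024,.044,.066)],
 eraser_block=[box(.045,.028,0,.022)],magnifier=[cyl(.04,0,.027)])
def render(c,parts,p,z0=0):
    m=np.zeros((384*S,512*S),np.uint8);co,s=np.cos(p[2]),np.sin(p[2]);R=np.array([[co,-s,0],[s,co,0],[0,0,1]])
    for q in parts:
        uv=proj(c,q@R.T+[p[0],p[1],z0]); h=cv2.convexHull(np.round((uv+.5)*S-.5).astype(np.int32)); cv2.fillConvexPoly(m,h,255)
    return m
def fit(name,obs,p0,z0=0):
    """obs: list of (cam,region). Returns pose and IoUs"""
    ms=[(c,cv2.resize(g.astype(np.uint8)*255,None,fx=S,fy=S,interpolation=cv2.INTER_LINEAR)>127) for c,g in obs]
    def iou(p):
        o=[]
        for c,g in ms:
            r=render(c,M[name],p,z0)>0; o.append((r&g).sum()/max(1,(r|g).sum()))
        return o
    f=lambda p:-sum(iou(p))
    b=None
    for y in (0,.15,-.15):
        s=np.array([p0[0],p0[1],p0[2]+y]);sim=np.array([s,s+[.01,0,0],s+[0,.01,0],s+[0,0,.1]])
        r=minimize(f,s,method="Nelder-Mead",options=dict(initial_simplex=sim,xatol=3e-4,fatol=1e-4))
        if b is None or r.fun<b.fun:b=r
    return b.x,iou(b.x)
def find(name,camname,seed,tries=3,tol=12,z=0.011):
    """cut_out hit nearest the seed world xy"""
    for _ in range(tries):
        r=read_camera(camname);c=cam(r);s=proj(c,[[seed[0],seed[1],z]])[0]
        for d in cut_out(name,camname):
            ys,xs=np.nonzero(d["region"])
            if len(xs) and np.hypot(xs.mean()-s[0],ys.mean()-s[1])<tol: return c,d["region"]
    return None
E
python3 - <<'E'
from h import *
c=cam(read_camera("top"))
H=np.pi/2
px=dict(base_board=(557,336,0),cover_board=(264,342,0),long_register=(406,363,H),short_register=(416,268,H-.15),big_weight=(308,250,0),small_weight=(510,248,0),eraser_block=(469,312,0),magnifier=(365,308,0))
for n,(u,v,y) in px.items():
    s=unproj(c,[[u/1.5,v/1.5]],.02)[0]
    o=[(k,find(n,k,s)) for k in("top","scene")]
    ks=[k for k,x in o if x];o=[x for _,x in o if x]
    out=[n,np.round(s[:2],3).tolist(),ks]
    if o:
        p,i=fit(n,o,[s[0],s[1],y]);out+=[np.round(p,4).tolist(),np.round(i,3).tolist()]
        for k,x in zip(ks,o): out.append(np.round(fit(n,[x],p)[0],4).tolist())
    print(*out)
E
```

```text
base_board [0.504, -0.266] ['top', 'scene'] [0.5062, -0.2712, 0.0131] [0.973, 0.959] [0.5052, -0.2693, 0.017] [0.5062, -0.2739, 0.0025]
cover_board [0.489, 0.289] ['top', 'scene'] [0.4924, 0.2921, 0.0486] [0.956, 0.954] [0.4915, 0.2941, 0.045] [0.4934, 0.2885, 0.0473]
long_register [0.452, 0.023] ['top', 'scene'] [0.452, 0.0207, 1.6186] [0.931, 0.908] [0.4515, 0.023, 1.6143] [0.4531, 0.0176, 1.6435]
short_register [0.633, 0.004] ['top', 'scene'] [0.634, 0.0038, 1.2962] [0.931, 0.874] [0.6324, 0.0051, 1.2932] [0.636, -0.0, 1.3187]
big_weight [0.667, 0.211] ['top', 'scene'] [0.6656, 0.2115, 0.1417] [0.879, 0.839] [0.6633, 0.2115, -0.0444] [0.6677, 0.2091, 0.201]
small_weight [0.675, -0.179] ['top', 'scene'] [0.6762, -0.1798, 0.1483] [0.848, 0.926] [0.6748, -0.1784, 0.2335] [0.6768, -0.1807, 0.0507]
eraser_block [0.549, -0.097] ['top', 'scene'] [0.5526, -0.0993, -0.0829] [0.845, 0.806] [0.5517, -0.0973, -0.1393] [0.5539, -0.1027, -0.1773]
magnifier [0.555, 0.1] ['top', 'scene'] [0.5559, 0.1001, 0.208] [0.868, 0.607] [0.5541, 0.1015, 0.1647] [0.5614, 0.0931, 0.2265]
```

```bash
python3 - <<'E'
from h import *
P=dict(base_board=(.5062,-.2712,.0131),cover_board=(.4924,.2921,.0486),long_register=(.452,.0207,1.6186),short_register=(.634,.0038,1.296),big_weight=(.6656,.2115,0),small_weight=(.6762,-.1798,0))
r=read_camera("top");c=cam(r)
im=cv2.resize(r["img"][:,:,::-1],None,fx=4,fy=4,interpolation=cv2.INTER_CUBIC)
for n,p in P.items():
    cs,_=cv2.findContours(render(c,M[n],p),cv2.RETR_EXTERNAL,cv2.CHAIN_APPROX_NONE);cv2.drawContours(im,cs,-1,(0,0,255),1)
cv2.imwrite("pics/crop1.png",cv2.resize(im[580:1060,500:1700],None,fx=.66,fy=.66,interpolation=cv2.INTER_AREA))
E
```

```text
(no output)
```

View pics/crop1.png

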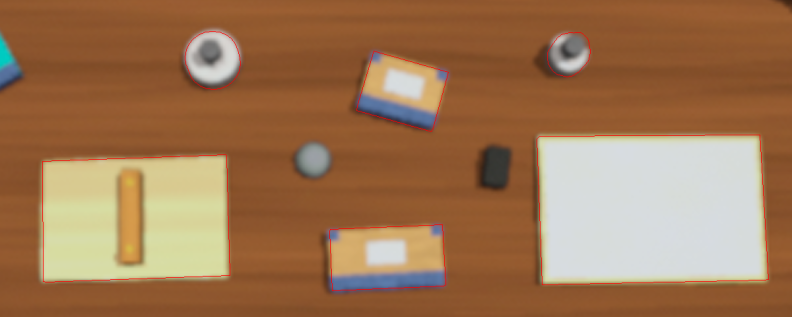

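>>> {"fn": "servo_tool", "kwargs": {"deltas": [{"dx": 20, "dy": -34, "rz": 0.11, "fingers": -1}, {"dx": 20, "dy": -34, "rz": 0.11}, {"dx": 20, "dy": -34, "rz": 0.11}, {"dx": 20, "dy": -34, "rz": 0.11}, {"dx": 20, "dy": -34, "rz": 0.11}, {"dx": 20, "dy": -34, "rz": 0.11}, {"dx": 20, "dy": -34, "rz": 0.11}, {"dx": 20, "dy": -34, "rz": 0.11}], "newtons": 40}}

```text
invalid input at $.deltas[0]: expected keys dx, dy, dz, rx, ry, rz, fingers
```

>>> {"fn": "servo_tool", "kwargs": {"deltas": [{"dx": 20, "dy": -34, "dz": -15, "rz": 0.122}, {"dx": 20, "dy": -34, "dz": -15, "rz": 0.122}, {"dx": 20, "dy": -34, "dz": -15, "rz": 0.122}, {"dx": 20, "dy": -34, "dz": -15, "rz": 0.122}, {"dx": 20, "dy": -34, "dz": -15, "rz": 0.122}, {"dx": 20, "dy": -34, "dz": -15, "rz": 0.122}, {"dx": 20, "dy": -34, "dz": -15, "rz": 0.122}, {"dx": 20, "dy": -27, "dz": -15, "rz": 0.122}]}}

```text
invalid input at $.deltas[0]: expected keys dx, dy, dz, rx, ry, rz, fingers
```

>>> {"fn": "servo_tool", "kwargs": {"deltas": [{"dx": 20, "dy": -34, "dz": 0, "rx": 0, "ry": 0, "rz": 0.11, "fingers": -1}, {"dx": 20, "dy": -34, "dz": 0, "rx": 0, "ry": 0, "rz": 0.11, "fingers": -1}, {"dx": 20, "dy": -34, "dz": 0, "rx": 0, "ry": 0, "rz": 0.11, "fingers": -1}, {"dx": 20, "dy": -34, "dz": 0, "rx": 0, "ry": 0, "rz": 0.11, "fingers": -1}, {"dx": 20, "dy": -34, "dz": 0, "rx": 0, "ry": 0, "rz": 0.11, "fingers": -1}, {"dx": 20, "dy": -34, "dz": 0, "rx": 0, "ry": 0, "rz": 0.11, "fingers": -1}, {"dx": 20, "dy": -34, "dz": 0, "rx": 0, "ry": 0, "rz": 0.11, "fingers": -1}, {"dx": 20, "dy": -34, "dz": 0, "rx": 0, "ry": 0, "rz": 0.11, "fingers": -1}], "newtons": 40}}

```text
clock: 3.5
tcp_pos: [0.2993, 0.2846, 0.3042]
orientation: [0.0, -0.315, 0.949, 0.0]
wrist_force: [0.5, 0.3, 0.5]
finger_gap: 0.0854
```

>>> {"fn": "servo_tool", "kwargs": {"deltas": [{"dx": 20, "dy": -34, "dz": -15, "rx": 0, "ry": 0, "rz": 0.122, "fingers": -1}, {"dx": 20, "dy": -34, "dz": -15, "rx": 0, "ry": 0, "rz": 0.122, "fingers": -1}, {"dx": 20, "dy": -34, "dz": -15, "rx": 0, "ry": 0, "rz": 0.122, "fingers": -1}, {"dx": 20, "dy": -34, "dz": -15, "rx": 0, "ry": 0, "rz": 0.122, "fingers": -1}, {"dx": 20, "dy": -34, "dz": -15, "rx": 0, "ry": 0, "rz": 0.122, "fingers": -1}, {"dx": 20, "dy": -34, "dz": -15, "rx": 0, "ry": 0, "rz": 0.122, "fingers": -1}, {"dx": 20, "dy": -34, "dz": -15, "rx": 0, "ry": 0, "rz": 0.122, "fingers": -1}, {"dx": 13, "dy": -27, "dz": -15, "rx": 0, "ry": 0, "rz": 0.122, "fingers": -1}]}}

```text
clock: 4.3
tcp_pos: [0.4531, 0.0191, 0.1837]
orientation: [-0.0, 0.723, -0.691, 0.001]
wrist_force: [0.5, -0.1, -0.5]
finger_gap: 0.0854
```

>>> {"fn": "servo_tool", "kwargs": {"deltas": [{"dx": -1, "dy": 1, "dz": -45, "rx": 0, "ry": 0, "rz": 0, "fingers": -1}, {"dx": 0, "dy": 0, "dz": -40, "rx": 0, "ry": 0, "rz": 0, "fingers": -1}, {"dx": 0, "dy": 0, "dz": -15, "rx": 0, "ry": 0, "rz": 0, "fingers": -1}, {"dx": 0, "dy": 0, "dz": -9, "rx": 0, "ry": 0, "rz": 0, "fingers": -1}, {"dx": 0, "dy": 0, "dz": 0, "rx": 0, "ry": 0, "rz": 0, "fingers": 1}, {"dx": 0, "dy": 0, "dz": 0, "rx": 0, "ry": 0, "rz": 0, "fingers": 1}, {"dx": 0, "dy": 0, "dz": 0, "rx": 0, "ry": 0, "rz": 0, "fingers": 1}, {"dx": 0, "dy": 0, "dz": 0, "rx": 0, "ry": 0, "rz": 0, "fingers": 1}]}}

```text
clock: 5.1
tcp_pos: [0.4515, 0.0222, 0.076]
orientation: [-0.001, 0.721, -0.692, 0.001]
wrist_force: [0.4, 0.4, -2.0]
finger_gap: 0.0627
```

>>> {"fn": "servo_tool", "kwargs": {"deltas": [{"dx": 0, "dy": 0, "dz": 35, "rx": 0, "ry": 0, "rz": 0, "fingers": 1}, {"dx": 0, "dy": 0, "dz": 45, "rx": 0, "ry": 0, "rz": 0, "fingers": 1}, {"dx": 5, "dy": -19, "dz": 0, "rx": 0, "ry": 0, "rz": -0.134, "fingers": 1}, {"dx": 5, "dy": -20, "dz": 0, "rx": 0, "ry": 0, "rz": -0.134, "fingers": 1}, {"dx": 5, "dy": -20, "dz": 0, "rx": 0, "ry": 0, "rz": -0.134, "fingers": 1}, {"dx": 5, "dy": -20, "dz": 0, "rx": 0, "ry": 0, "rz": -0.134, "fingers": 1}, {"dx": 5, "dy": -20, "dz": 0, "rx": 0, "ry": 0, "rz": -0.134, "fingers": 1}, {"dx": 5, "dy": -20, "dz": 0, "rx": 0, "ry": 0, "rz": -0.134, "fingers": 1}]}}

```text
clock: 5.9
tcp_pos: [0.481, -0.0976, 0.1556]
orientation: [0.0, -0.39, 0.921, -0.0]
wrist_force: [-0.1, -0.3, -2.1]
finger_gap: 0.0628
```

>>> {"fn": "servo_tool", "kwargs": {"deltas": [{"dx": 4, "dy": -19, "dz": 0, "rx": 0, "ry": 0, "rz": -0.134, "fingers": 1}, {"dx": 4, "dy": -19, "dz": 0, "rx": 0, "ry": 0, "rz": -0.134, "fingers": 1}, {"dx": 4, "dy": -19, "dz": 0, "rx": 0, "ry": 0, "rz": -0.134, "fingers": 1}, {"dx": 4, "dy": -19, "dz": 0, "rx": 0, "ry": 0, "rz": -0.134, "fingers": 1}, {"dx": 4, "dy": -19, "dz": 0, "rx": 0, "ry": 0, "rz": -0.134, "fingers": 1}, {"dx": 4, "dy": -17, "dz": 0, "rx": 0, "ry": 0, "rz": -0.132, "fingers": 1}, {"dx": 0, "dy": 0, "dz": 0, "rx": 0, "ry": 0, "rz": 0, "fingers": 1}]}}

```text
clock: 6.6
tcp_pos: [0.5056, -0.2109, 0.1556]
orientation: [0.001, -0.001, 1.0, -0.001]
wrist_force: [0.1, 0.8, -1.3]
finger_gap: 0.0629
```

>>> {"fn": "servo_tool", "kwargs": {"deltas": [{"dx": 0, "dy": 2, "dz": -40, "rx": 0, "ry": 0, "rz": 0.01, "fingers": 1}, {"dx": 0, "dy": 0, "dz": -15, "rx": 0, "ry": 0, "rz": 0, "fingers": 1}, {"dx": 0, "dy": 0, "dz": -8, "rx": 0, "ry": 0, "rz": 0, "fingers": 1}, {"dx": 0, "dy": 0, "dz": 0, "rx": 0, "ry": 0, "rz": 0, "fingers": 1}]}}

```text
clock: 7.0
tcp_pos: [0.5043, -0.2059, 0.0918]
orientation: [-0.0, -0.009, 1.0, 0.0]
wrist_force: [-0.5, 0.3, -1.0]
finger_gap: 0.0628
```

>>> {"fn": "servo_tool", "kwargs": {"deltas": [{"dx": 1, "dy": -2, "dz": -2, "rx": 0, "ry": 0, "rz": 0, "fingers": 1}, {"dx": 0, "dy": 0, "dz": 0, "rx": 0, "ry": 0, "rz": 0, "fingers": 0.1}, {"dx": 0, "dy": 0, "dz": 0, "rx": 0, "ry": 0, "rz": 0, "fingers": -1}, {"dx": 0, "dy": 0, "dz": 0, "rx": 0, "ry": 0, "rz": 0, "fingers": -1}, {"dx": 0, "dy": 0, "dz": 0, "rx": 0, "ry": 0, "rz": 0, "fingers": -1}, {"dx": 0, "dy": 0, "dz": 30, "rx": 0, "ry": 0, "rz": 0, "fingers": -1}, {"dx": 0, "dy": 0, "dz": 50, "rx": 0, "ry": 0, "rz": 0, "fingers": -1}, {"dx": 0, "dy": 0, "dz": 0, "rx": 0, "ry": 0, "rz": 0, "fingers": -1}]}}

```text
clock: 7.8
tcp_pos: [0.5089, -0.2106, 0.1764]
orientation: [0.005, -0.008, 1.0, -0.003]
wrist_force: [1.9, 0.2, -0.4]
finger_gap: 0.0854
```

>>> {"fn": "servo_tool", "kwargs": {"deltas": [{"dx": 9, "dy": 15, "dz": 0, "rx": 0, "ry": 0, "rz": -0.133, "fingers": -1}, {"dx": 9, "dy": 15, "dz": 0, "rx": 0, "ry": 0, "rz": -0.133, "fingers": -1}, {"dx": 9, "dy": 15, "dz": 0, "rx": 0, "ry": 0, "rz": -0.133, "fingers": -1}, {"dx": 9, "dy": 15, "dz": 0, "rx": 0, "ry": 0, "rz": -0.133, "fingers": -1}, {"dx": 9, "dy": 15, "dz": 0, "rx": 0, "ry": 0, "rz": -0.133, "fingers": -1}, {"dx": 9, "dy": 15, "dz": 0, "rx": 0, "ry": 0, "rz": -0.133, "fingers": -1}, {"dx": 9, "dy": 15, "dz": 0, "rx": 0, "ry": 0, "rz": -0.133, "fingers": -1}, {"dx": 9, "dy": 15, "dz": 0, "rx": 0, "ry": 0, "rz": -0.133, "fingers": -1}]}}

```text
clock: 8.6
tcp_pos: [0.5781, -0.0882, 0.1699]
orientation: [0.0, 0.503, 0.864, 0.0]
wrist_force: [0.2, -0.5, -0.2]
finger_gap: 0.0853
```

>>> {"fn": "servo_tool", "kwargs": {"deltas": [{"dx": 9, "dy": 16, "dz": 0, "rx": 0, "ry": 0, "rz": -0.133, "fingers": -1}, {"dx": 9, "dy": 16, "dz": 0, "rx": 0, "ry": 0, "rz": -0.133, "fingers": -1}, {"dx": 9, "dy": 16, "dz": 0, "rx": 0, "ry": 0, "rz": -0.133, "fingers": -1}, {"dx": 9, "dy": 16, "dz": 0, "rx": 0, "ry": 0, "rz": -0.133, "fingers": -1}, {"dx": 9, "dy": 16, "dz": 0, "rx": 0, "ry": 0, "rz": -0.133, "fingers": -1}, {"dx": 9, "dy": 14, "dz": 0, "rx": 0, "ry": 0, "rz": -0.133, "fingers": -1}, {"dx": 0, "dy": 0, "dz": 0, "rx": 0, "ry": 0, "rz": 0, "fingers": -1}]}}

```text
clock: 9.3
tcp_pos: [0.6326, 0.0068, 0.1698]
orientation: [0.0, 0.797, 0.604, 0.0]
wrist_force: [-0.1, -0.3, -1.0]
finger_gap: 0.0857
```

```bash
python3 - <<'E'
from h import *
for n,s,y,z in(("long_register",(.505,-.2085),.013,.015),("short_register",(.634,.004),1.296,0)):
    o=[x for x in(find(n,k,s,z=z+.011) for k in("top","scene")) if x]
    if o: p,i=fit(n,o,[*s,y],z);print(n,np.round(p,4),np.round(i,3))
s=env.get_state();print(s["tcp_pos"],s["orientation"])
E
```

```text
long_register [ 0.5048 -0.209   0.0207] [0.939 0.951]
short_register [ 6.3610e-01 -1.0000e-04  1.3151e+00] [0.941]
[0.63168096 0.00492988 0.17008958] [8.74930647e-05 7.97607253e-01 6.03177136e-01 6.25643602e-05]
```

>>> {"fn": "servo_tool", "kwargs": {"deltas": [{"dx": 2, "dy": -1, "dz": -45, "rx": 0, "ry": 0, "rz": 0, "fingers": -1}, {"dx": 0, "dy": 0, "dz": -30, "rx": 0, "ry": 0, "rz": 0, "fingers": -1}, {"dx": 0, "dy": 0, "dz": -12, "rx": 0, "ry": 0, "rz": 0, "fingers": -1}, {"dx": 0, "dy": 0, "dz": -7, "rx": 0, "ry": 0, "rz": 0, "fingers": -1}, {"dx": 0, "dy": 0, "dz": 0, "rx": 0, "ry": 0, "rz": 0, "fingers": 1}, {"dx": 0, "dy": 0, "dz": 0, "rx": 0, "ry": 0, "rz": 0, "fingers": 1}, {"dx": 0, "dy": 0, "dz": 0, "rx": 0, "ry": 0, "rz": 0, "fingers": 1}, {"dx": 0, "dy": 0, "dz": 0, "rx": 0, "ry": 0, "rz": 0, "fingers": 1}]}}

```text
clock: 10.7
tcp_pos: [0.6346, 0.0041, 0.0775]
orientation: [0.001, 0.798, 0.603, 0.001]
wrist_force: [0.2, 0.9, 2.9]
finger_gap: 0.0633
```

>>> {"fn": "servo_tool", "kwargs": {"deltas": [{"dx": 0, "dy": 0, "dz": 35, "rx": 0, "ry": 0, "rz": 0, "fingers": 1}, {"dx": 0, "dy": 0, "dz": 45, "rx": 0, "ry": 0, "rz": 0, "fingers": 1}, {"dx": -9, "dy": -24, "dz": 0, "rx": 0, "ry": 0, "rz": 0.133, "fingers": 1}, {"dx": -9, "dy": -24, "dz": 0, "rx": 0, "ry": 0, "rz": 0.133, "fingers": 1}, {"dx": -9, "dy": -24, "dz": 0, "rx": 0, "ry": 0, "rz": 0.133, "fingers": 1}, {"dx": -9, "dy": -24, "dz": 0, "rx": 0, "ry": 0, "rz": 0.133, "fingers": 1}, {"dx": -9, "dy": -24, "dz": 0, "rx": 0, "ry": 0, "rz": 0.133, "fingers": 1}, {"dx": -9, "dy": -24, "dz": 0, "rx": 0, "ry": 0, "rz": 0.133, "fingers": 1}]}}

```text
clock: 11.5
tcp_pos: [0.5794, -0.1407, 0.1566]
orientation: [0.0, 0.498, 0.867, 0.0]
wrist_force: [-0.0, 0.1, -1.4]
finger_gap: 0.063
```

>>> {"fn": "servo_tool", "kwargs": {"deltas": [{"dx": -9, "dy": -24, "dz": 0, "rx": 0, "ry": 0, "rz": 0.133, "fingers": 1}, {"dx": -9, "dy": -24, "dz": 0, "rx": 0, "ry": 0, "rz": 0.133, "fingers": 1}, {"dx": -9, "dy": -24, "dz": 0, "rx": 0, "ry": 0, "rz": 0.133, "fingers": 1}, {"dx": -9, "dy": -24, "dz": 0, "rx": 0, "ry": 0, "rz": 0.133, "fingers": 1}, {"dx": -9, "dy": -24, "dz": 0, "rx": 0, "ry": 0, "rz": 0.133, "fingers": 1}, {"dx": -10, "dy": -25, "dz": 0, "rx": 0, "ry": 0, "rz": 0.133, "fingers": 1}, {"dx": -10, "dy": -25, "dz": 0, "rx": 0, "ry": 0, "rz": 0.133, "fingers": 1}, {"dx": 0, "dy": 0, "dz": 0, "rx": 0, "ry": 0, "rz": 0, "fingers": 1}]}}

```text
clock: 12.3
tcp_pos: [0.5139, -0.3129, 0.1565]
orientation: [0.0, 0.06, 0.998, -0.001]
wrist_force: [-0.0, 1.3, 0.1]
finger_gap: 0.0625
```

>>> {"fn": "servo_tool", "kwargs": {"deltas": [{"dx": -3, "dy": -10, "dz": 0, "rx": 0, "ry": 0, "rz": 0.066, "fingers": 1}, {"dx": -3, "dy": -10, "dz": 0, "rx": 0, "ry": 0, "rz": 0.066, "fingers": 1}, {"dx": 0, "dy": 0, "dz": 0, "rx": 0, "ry": 0, "rz": 0, "fingers": 1}, {"dx": 0, "dy": 0, "dz": 0, "rx": 0, "ry": 0, "rz": 0, "fingers": 1}]}}

```text
clock: 12.7
tcp_pos: [0.5089, -0.3292, 0.1562]
orientation: [0.0, -0.006, 1.0, 0.0]
wrist_force: [-0.1, -0.3, 0.2]
finger_gap: 0.0627
```

>>> {"fn": "servo_tool", "kwargs": {"deltas": [{"dx": -2, "dy": -4, "dz": -40, "rx": 0, "ry": 0, "rz": 0, "fingers": 1}, {"dx": 0, "dy": 0, "dz": -16, "rx": 0, "ry": 0, "rz": 0, "fingers": 1}, {"dx": 0, "dy": 0, "dz": -6, "rx": 0, "ry": 0, "rz": 0, "fingers": 1}, {"dx": 0, "dy": 0, "dz": -1, "rx": 0, "ry": 0, "rz": 0, "fingers": 1}, {"dx": 0, "dy": 0, "dz": 0, "rx": 0, "ry": 0, "rz": 0, "fingers": 1}]}}

```text
clock: 13.2
tcp_pos: [0.5073, -0.3335, 0.0936]
orientation: [0.0, -0.007, 1.0, -0.0]
wrist_force: [1.2, 0.6, -1.3]
finger_gap: 0.0626
```

>>> {"fn": "servo_tool", "kwargs": {"deltas": [{"dx": 0, "dy": 0, "dz": -2, "rx": 0, "ry": 0, "rz": 0, "fingers": 1}, {"dx": 0, "dy": 0, "dz": 0, "rx": 0, "ry": 0, "rz": 0, "fingers": 0.1}, {"dx": 0, "dy": 0, "dz": 0, "rx": 0, "ry": 0, "rz": 0, "fingers": -1}, {"dx": 0, "dy": 0, "dz": 0, "rx": 0, "ry": 0, "rz": 0, "fingers": -1}, {"dx": 0, "dy": 0, "dz": 0, "rx": 0, "ry": 0, "rz": 0, "fingers": -1}, {"dx": 0, "dy": 0, "dz": 30, "rx": 0, "ry": 0, "rz": 0, "fingers": -1}, {"dx": 0, "dy": 0, "dz": 50, "rx": 0, "ry": 0, "rz": 0, "fingers": -1}, {"dx": 0, "dy": 0, "dz": 0, "rx": 0, "ry": 0, "rz": 0, "fingers": -1}]}}

```text
clock: 14.0
tcp_pos: [0.5096, -0.3362, 0.1777]
orientation: [0.004, -0.007, 1.0, -0.004]
wrist_force: [1.2, -1.0, 0.1]
finger_gap: 0.0854
```

>>> {"fn": "servo_tool", "kwargs": {"deltas": [{"dx": -1, "dy": 35, "dz": 0, "rx": 0, "ry": 0, "rz": 0.035, "fingers": -1}, {"dx": -1, "dy": 40, "dz": 0, "rx": 0, "ry": 0, "rz": 0, "fingers": -1}, {"dx": -1, "dy": 40, "dz": 0, "rx": 0, "ry": 0, "rz": 0, "fingers": -1}, {"dx": -1, "dy": 40, "dz": 0, "rx": 0, "ry": 0, "rz": 0, "fingers": -1}, {"dx": -1, "dy": 40, "dz": 0, "rx": 0, "ry": 0, "rz": 0, "fingers": -1}, {"dx": -1, "dy": 40, "dz": 0, "rx": 0, "ry": 0, "rz": 0, "fingers": -1}, {"dx": -1, "dy": 40, "dz": 0, "rx": 0, "ry": 0, "rz": 0, "fingers": -1}, {"dx": -1, "dy": 40, "dz": 0, "rx": 0, "ry": 0, "rz": 0, "fingers": -1}]}}

```text
clock: 14.8
tcp_pos: [0.4985, -0.0173, 0.1709]
orientation: [0.0, -0.025, 1.0, -0.0]
wrist_force: [-0.9, -0.5, -0.9]
finger_gap: 0.0854
```

>>> {"fn": "servo_tool", "kwargs": {"deltas": [{"dx": -1, "dy": 40, "dz": 0, "rx": 0, "ry": 0, "rz": 0, "fingers": -1}, {"dx": -1, "dy": 40, "dz": 0, "rx": 0, "ry": 0, "rz": 0, "fingers": -1}, {"dx": -1, "dy": 40, "dz": 0, "rx": 0, "ry": 0, "rz": 0, "fingers": -1}, {"dx": -1, "dy": 40, "dz": 0, "rx": 0, "ry": 0, "rz": 0, "fingers": -1}, {"dx": -1, "dy": 40, "dz": 0, "rx": 0, "ry": 0, "rz": 0, "fingers": -1}, {"dx": -1, "dy": 40, "dz": 0, "rx": 0, "ry": 0, "rz": 0, "fingers": -1}, {"dx": -1, "dy": 40, "dz": 0, "rx": 0, "ry": 0, "rz": 0, "fingers": -1}, {"dx": 0, "dy": 0, "dz": 0, "rx": 0, "ry": 0, "rz": 0, "fingers": -1}]}}

```text
clock: 15.6
tcp_pos: [0.4915, 0.2653, 0.1709]
orientation: [0.001, -0.027, 1.0, 0.001]
wrist_force: [0.3, -1.0, 0.9]
finger_gap: 0.0853
```

```bash
python3 - <<'E'
from h import *
for n,s,y,z in(("long_register",(.505,-.2085),.013,.015),("short_register",(.507,-.3335),.013,.015),("base_board",(.506,-.271),.013,0)):
  for _ in range(1):
    o=[x for x in(find(n,k,s,z=z+.011) for k in("top","scene")) if x]
    if o: p,i=fit(n,o,[*s,y],z);print(n,np.round(p,4),np.round(i,3))
s=env.get_state();print(s["tcp_pos"],s["orientation"])
r=read_camera("top")["img"];cv2.imwrite("pics/t2.png",cv2.resize(r[100:300,80:450,::-1],None,fx=2,fy=2))
E
```

```text
long_register [ 0.5048 -0.2098  0.0216] [0.935 0.953]
short_register [ 5.122e-01 -3.335e-01 -5.000e-04] [0.875 0.946]
base_board [ 0.5064 -0.2713  0.0144] [0.605 0.613]
[0.49189272 0.26065384 0.17108957] [ 4.57983562e-05 -2.42825226e-02  9.99705133e-01  6.35771998e-05]
```

View pics/t2.png

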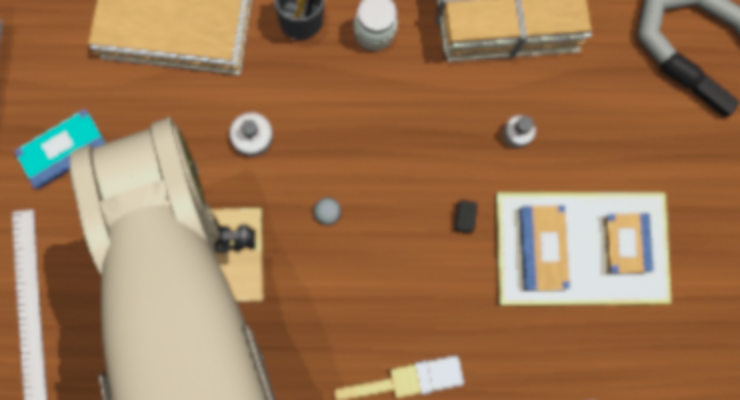

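>>> {"fn": "servo_tool", "kwargs": {"deltas": [{"dx": 0, "dy": 31, "dz": 0, "rx": 0, "ry": 0, "rz": 0, "fingers": -1}, {"dx": 0, "dy": 0, "dz": 0, "rx": 0, "ry": 0, "rz": 0, "fingers": -1}, {"dx": 0, "dy": 0, "dz": -35, "rx": 0, "ry": 0, "rz": 0, "fingers": -1}, {"dx": 0, "dy": 0, "dz": -30, "rx": 0, "ry": 0, "rz": 0, "fingers": -1}, {"dx": 0, "dy": 0, "dz": -12, "rx": 0, "ry": 0, "rz": 0, "fingers": -1}, {"dx": 0, "dy": 0, "dz": -4, "rx": 0, "ry": 0, "rz": 0, "fingers": -1}, {"dx": 0, "dy": 0, "dz": 0, "rx": 0, "ry": 0, "rz": 0, "fingers": 0}, {"dx": 0, "dy": 0, "dz": 0, "rx": 0, "ry": 0, "rz": 0, "fingers": 1}], "newtons": 60}}

```text
clock: 17.05
tcp_pos: [0.4927, 0.2925, 0.0913]
orientation: [0.001, -0.025, 1.0, 0.0]
wrist_force: [0.7, 0.3, 0.7]
finger_gap: 0.0591
```

>>> {"fn": "servo_tool", "kwargs": {"deltas": [{"dx": 0, "dy": 0, "dz": 0, "rx": 0, "ry": 0, "rz": 0, "fingers": 1}, {"dx": 0, "dy": 0, "dz": 0, "rx": 0, "ry": 0, "rz": 0, "fingers": 1}, {"dx": 0, "dy": 0, "dz": 0, "rx": 0, "ry": 0, "rz": 0, "fingers": 1}, {"dx": 0, "dy": 0, "dz": 0, "rx": 0, "ry": 0, "rz": 0, "fingers": 1}]}}

```text
clock: 17.45
tcp_pos: [0.4925, 0.2924, 0.0912]
orientation: [0.001, -0.025, 1.0, 0.0]
wrist_force: [-0.5, -1.0, 6.4]
finger_gap: 0.0207
```

>>> {"fn": "servo_tool", "kwargs": {"deltas": [{"dx": 0, "dy": 0, "dz": 25, "rx": 0, "ry": 0, "rz": 0, "fingers": 1}, {"dx": 0, "dy": 0, "dz": 40, "rx": 0, "ry": 0, "rz": 0, "fingers": 1}, {"dx": 0, "dy": -20, "dz": 30, "rx": 0, "ry": 0, "rz": 0, "fingers": 1}, {"dx": 1, "dy": -30, "dz": 0, "rx": 0, "ry": 0, "rz": 0, "fingers": 1}, {"dx": 1, "dy": -36, "dz": 0, "rx": 0, "ry": 0, "rz": 0, "fingers": 1}, {"dx": 1, "dy": -36, "dz": 0, "rx": 0, "ry": 0, "rz": 0, "fingers": 1}, {"dx": 1, "dy": -36, "dz": 0, "rx": 0, "ry": 0, "rz": 0, "fingers": 1}, {"dx": 1, "dy": -36, "dz": 0, "rx": 0, "ry": 0, "rz": 0, "fingers": 1}]}}

```text
clock: 18.25
tcp_pos: [0.4961, 0.097, 0.1847]
orientation: [-0.0, -0.025, 1.0, 0.0]
wrist_force: [1.3, 0.5, -2.7]
finger_gap: 0.0208
```

>>> {"fn": "servo_tool", "kwargs": {"deltas": [{"dx": 1, "dy": -36, "dz": 0, "rx": 0, "ry": 0, "rz": 0, "fingers": 1}, {"dx": 1, "dy": -36, "dz": 0, "rx": 0, "ry": 0, "rz": 0, "fingers": 1}, {"dx": 1, "dy": -36, "dz": 0, "rx": 0, "ry": 0, "rz": 0, "fingers": 1}, {"dx": 1, "dy": -36, "dz": 0, "rx": 0, "ry": 0, "rz": 0, "fingers": 1}, {"dx": 1, "dy": -36, "dz": 0, "rx": 0, "ry": 0, "rz": -0.02, "fingers": 1}, {"dx": 1, "dy": -36, "dz": 0, "rx": 0, "ry": 0, "rz": -0.02, "fingers": 1}, {"dx": 1, "dy": -36, "dz": 0, "rx": 0, "ry": 0, "rz": 0, "fingers": 1}, {"dx": 1, "dy": -34, "dz": 0, "rx": 0, "ry": 0, "rz": 0, "fingers": 1}]}}

```text
clock: 19.05
tcp_pos: [0.5042, -0.1892, 0.1846]
orientation: [-0.0, -0.005, 1.0, 0.0]
wrist_force: [-0.2, 0.2, -2.2]
finger_gap: 0.021
```

>>> {"fn": "servo_tool", "kwargs": {"deltas": [{"dx": 1, "dy": -30, "dz": 0, "rx": 0, "ry": 0, "rz": 0, "fingers": 1}, {"dx": 0, "dy": 0, "dz": 0, "rx": 0, "ry": 0, "rz": 0, "fingers": 1}, {"dx": 0, "dy": 0, "dz": 0, "rx": 0, "ry": 0, "rz": 0, "fingers": 1}]}}

```text
clock: 19.35
tcp_pos: [0.5051, -0.218, 0.1844]
orientation: [-0.001, -0.004, 1.0, 0.001]
wrist_force: [0.9, -0.1, -2.2]
finger_gap: 0.0205
```

>>> {"fn": "servo_tool", "kwargs": {"deltas": [{"dx": 1, "dy": -27, "dz": -15, "rx": 0, "ry": 0, "rz": 0, "fingers": 1}, {"dx": 1, "dy": -27, "dz": -15, "rx": 0, "ry": 0, "rz": 0, "fingers": 1}, {"dx": 0, "dy": 0, "dz": 0, "rx": 0, "ry": 0, "rz": 0, "fingers": 1}, {"dx": 0, "dy": 0, "dz": 0, "rx": 0, "ry": 0, "rz": 0, "fingers": 1}]}}

```text
clock: 19.75
tcp_pos: [0.5072, -0.2705, 0.1543]
orientation: [-0.001, -0.005, 1.0, 0.001]
wrist_force: [0.4, 0.2, -2.6]
finger_gap: 0.0204
```

```bash
python3 - <<'E'
from h import *
s=env.get_state();print(s["tcp_pos"],s["orientation"])
z=s["tcp_pos"][2]-.0912
for k in("top","scene"):
    o=find("cover_board",k,s["tcp_pos"][:2],tol=30,z=z)
    if o:
        p,i=fit("cover_board",[o],[.507,-.2715,.013],z);print(k,np.round(p,4),np.round(i,3))
r=read_camera("scene")["img"];cv2.imwrite("pics/s3.png",cv2.resize(r[130:384,50:350,::-1],None,fx=2,fy=2))
E
```

```text
[ 0.50717011 -0.27051242  0.15426626] [-8.74998312e-04 -4.97398351e-03  9.99986687e-01  1.05859275e-03]
top [ 0.5081 -0.2658  0.0161] [0.511]
scene [ 0.5084 -0.2722 -0.0032] [0.749]
```

View pics/s3.png

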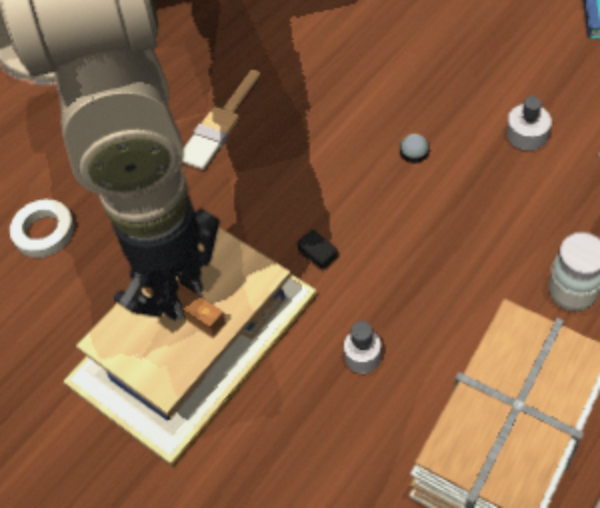

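>>> {"fn": "servo_tool", "kwargs": {"deltas": [{"dx": 0, "dy": -1, "dz": -15, "rx": 0, "ry": 0, "rz": 0, "fingers": 1}, {"dx": 0, "dy": 0, "dz": -7, "rx": 0, "ry": 0, "rz": 0, "fingers": 1}, {"dx": 0, "dy": 0, "dz": -3, "rx": 0, "ry": 0, "rz": 0, "fingers": 1}, {"dx": 0, "dy": 0, "dz": 0, "rx": 0, "ry": 0, "rz": 0, "fingers": 1}, {"dx": 0, "dy": 0, "dz": 0, "rx": 0, "ry": 0, "rz": 0, "fingers": 1}]}}

```text
clock: 20.5
tcp_pos: [0.5079, -0.2728, 0.1303]
orientation: [0.0, -0.005, 1.0, -0.0]
wrist_force: [-0.2, -1.0, -1.9]
finger_gap: 0.0206
```

>>> {"fn": "servo_tool", "kwargs": {"deltas": [{"dx": 0, "dy": 1, "dz": -1.5, "rx": 0, "ry": 0, "rz": 0, "fingers": 1}, {"dx": 0, "dy": 0, "dz": -1, "rx": 0, "ry": 0, "rz": 0, "fingers": 1}, {"dx": 0, "dy": 0, "dz": 0, "rx": 0, "ry": 0, "rz": 0, "fingers": 1}, {"dx": 0, "dy": 0, "dz": 0, "rx": 0, "ry": 0, "rz": 0, "fingers": 1}]}}

```text
clock: 20.9
tcp_pos: [0.5079, -0.2718, 0.1282]
orientation: [0.0, -0.005, 1.0, -0.0]
wrist_force: [-1.3, 1.6, 4.0]
finger_gap: 0.0209
```

>>> {"fn": "servo_tool", "kwargs": {"deltas": [{"dx": 0, "dy": 0, "dz": 0, "rx": 0, "ry": 0, "rz": 0, "fingers": 0}, {"dx": 0, "dy": 0, "dz": 0, "rx": 0, "ry": 0, "rz": 0, "fingers": -1}, {"dx": 0, "dy": 0, "dz": 0, "rx": 0, "ry": 0, "rz": 0, "fingers": -1}, {"dx": 0, "dy": 0, "dz": 0, "rx": 0, "ry": 0, "rz": 0, "fingers": -1}, {"dx": 0, "dy": 0, "dz": 20, "rx": 0, "ry": 0, "rz": 0, "fingers": -1}, {"dx": 0, "dy": 0, "dz": 45, "rx": 0, "ry": 0, "rz": 0, "fingers": -1}, {"dx": 0, "dy": 0, "dz": 10, "rx": 0, "ry": 0, "rz": 0, "fingers": -1}, {"dx": 28, "dy": 15, "dz": 0, "rx": 0, "ry": 0, "rz": 0, "fingers": -1}]}}

```text
clock: 21.7
tcp_pos: [0.5353, -0.2589, 0.2055]
orientation: [0.001, -0.003, 1.0, -0.002]
wrist_force: [0.7, -0.1, 1.0]
finger_gap: 0.0857
```

>>> {"fn": "servo_tool", "kwargs": {"deltas": [{"dx": 28, "dy": 15, "dz": 0, "rx": 0, "ry": 0, "rz": 0, "fingers": -1}, {"dx": 28, "dy": 15, "dz": 0, "rx": 0, "ry": 0, "rz": 0, "fingers": -1}, {"dx": 28, "dy": 15, "dz": 0, "rx": 0, "ry": 0, "rz": 0, "fingers": -1}, {"dx": 28, "dy": 15, "dz": 0, "rx": 0, "ry": 0, "rz": 0, "fingers": -1}, {"dx": 28, "dy": 17, "dz": 0, "rx": 0, "ry": 0, "rz": 0, "fingers": -1}, {"dx": 0, "dy": 0, "dz": 0, "rx": 0, "ry": 0, "rz": 0, "fingers": -1}, {"dx": 0, "dy": 0, "dz": 0, "rx": 0, "ry": 0, "rz": 0, "fingers": -1}]}}

```text
clock: 22.4
tcp_pos: [0.6759, -0.1792, 0.2015]
orientation: [-0.001, -0.005, 1.0, 0.0]
wrist_force: [-0.3, 0.0, -0.2]
finger_gap: 0.0856
```

```bash
python3 - <<'E'
from h import *
s=env.get_state();print(s["tcp_pos"],s["orientation"])
for k in("top","scene"):
  for n,q,z,zc in(("cover_board",(.507,-.2715),.037,.05),("small_weight",(.676,-.18),0,.02)):
    o=find(n,k,q,tol=15,z=zc)
    if o:
        p,i=fit(n,[o],[*q,.013],z);print(n,k,np.round(p,4),np.round(i,3))
r=read_camera("scene")["img"];cv2.imwrite("pics/s4.png",cv2.resize(r[130:384,50:350,::-1],None,fx=2,fy=2))
E
```

```text
[ 0.6758769  -0.17916908  0.20151655] [-6.01054414e-04 -5.45589502e-03  9.99984928e-01  1.23781825e-04]
small_weight top [ 0.6776 -0.1718 -0.2159] [0.589]
cover_board scene [ 0.5087 -0.2734 -0.0016] [0.98]
small_weight scene [ 0.6772 -0.1811 -0.1184] [0.928]
```

View pics/s4.png

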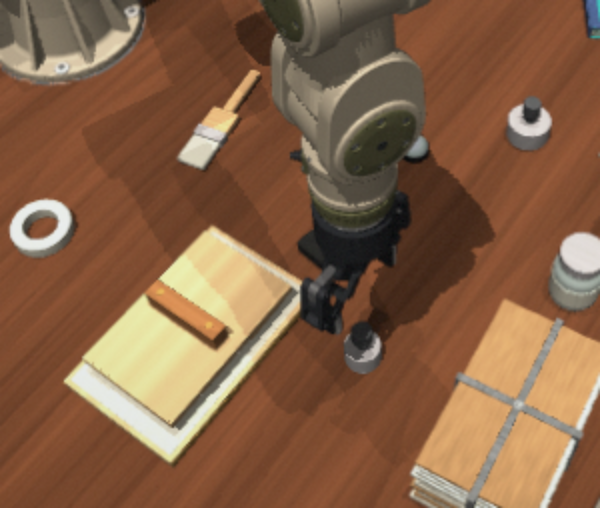

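>>> {"fn": "servo_tool", "kwargs": {"deltas": [{"dx": 0, "dy": -1, "dz": -40, "rx": 0, "ry": 0, "rz": 0, "fingers": -1}, {"dx": 0, "dy": 0, "dz": -30, "rx": 0, "ry": 0, "rz": 0, "fingers": -1}, {"dx": 0, "dy": 0, "dz": -15, "rx": 0, "ry": 0, "rz": 0, "fingers": -1}, {"dx": 0, "dy": 0, "dz": -5, "rx": 0, "ry": 0, "rz": 0, "fingers": -1}, {"dx": 0, "dy": 0, "dz": 0, "rx": 0, "ry": 0, "rz": 0, "fingers": 0}, {"dx": 0, "dy": 0, "dz": 0, "rx": 0, "ry": 0, "rz": 0, "fingers": 1}, {"dx": 0, "dy": 0, "dz": 0, "rx": 0, "ry": 0, "rz": 0, "fingers": 1}, {"dx": 0, "dy": 0, "dz": 0, "rx": 0, "ry": 0, "rz": 0, "fingers": 1}]}}

```text
clock: 23.85
tcp_pos: [0.6764, -0.181, 0.1139]
orientation: [0.001, -0.005, 1.0, -0.0]
wrist_force: [0.8, 0.3, -0.4]
finger_gap: 0.0283
```

>>> {"fn": "servo_tool", "kwargs": {"deltas": [{"dx": 0, "dy": 0, "dz": 0, "rx": 0, "ry": 0, "rz": 0, "fingers": 1}, {"dx": 0, "dy": 0, "dz": 0, "rx": 0, "ry": 0, "rz": 0, "fingers": 1}, {"dx": 0, "dy": 0, "dz": 0, "rx": 0, "ry": 0, "rz": 0, "fingers": 1}]}}

```text
clock: 24.15
tcp_pos: [0.6764, -0.1808, 0.1139]
orientation: [0.001, -0.005, 1.0, -0.0]
wrist_force: [0.3, 1.7, 5.8]
finger_gap: 0.0221
```

>>> {"fn": "servo_tool", "kwargs": {"deltas": [{"dx": 0, "dy": 0, "dz": 30, "rx": 0, "ry": 0, "rz": 0, "fingers": 1}, {"dx": 0, "dy": 0, "dz": 40, "rx": 0, "ry": 0, "rz": 0, "fingers": 1}, {"dx": 0, "dy": 0, "dz": 30, "rx": 0, "ry": 0, "rz": 0, "fingers": 1}, {"dx": -20, "dy": -19, "dz": 0, "rx": 0, "ry": 0, "rz": 0, "fingers": 1}, {"dx": -25, "dy": -23, "dz": 0, "rx": 0, "ry": 0, "rz": 0, "fingers": 1}, {"dx": -25, "dy": -23, "dz": 0, "rx": 0, "ry": 0, "rz": 0, "fingers": 1}, {"dx": -25, "dy": -23, "dz": 0, "rx": 0, "ry": 0, "rz": 0, "fingers": 1}, {"dx": -25, "dy": -23, "dz": 0, "rx": 0, "ry": 0, "rz": 0, "fingers": 1}]}}

```text
clock: 24.95
tcp_pos: [0.5541, -0.2922, 0.2114]
orientation: [-0.001, -0.005, 1.0, 0.001]
wrist_force: [1.7, -1.3, -4.0]
finger_gap: 0.0216
```

>>> {"fn": "servo_tool", "kwargs": {"deltas": [{"dx": -25, "dy": -23, "dz": 0, "rx": 0, "ry": 0, "rz": 0, "fingers": 1}, {"dx": -21, "dy": -18, "dz": 0, "rx": 0, "ry": 0, "rz": 0, "fingers": 1}, {"dx": 0, "dy": 0, "dz": 0, "rx": 0, "ry": 0, "rz": 0, "fingers": 1}, {"dx": 0, "dy": 0, "dz": 0, "rx": 0, "ry": 0, "rz": 0, "fingers": 1}, {"dx": 0, "dy": 0, "dz": -30, "rx": 0, "ry": 0, "rz": 0, "fingers": 1}, {"dx": 0, "dy": 0, "dz": -12, "rx": 0, "ry": 0, "rz": 0, "fingers": 1}, {"dx": 0, "dy": 0, "dz": 0, "rx": 0, "ry": 0, "rz": 0, "fingers": 1}, {"dx": 0, "dy": 0, "dz": 0, "rx": 0, "ry": 0, "rz": 0, "fingers": 1}]}}

```text
clock: 25.75
tcp_pos: [0.51, -0.3321, 0.1703]
orientation: [-0.0, -0.005, 1.0, 0.0]
wrist_force: [-0.2, 0.2, -3.0]
finger_gap: 0.0221
```

>>> {"fn": "servo_tool", "kwargs": {"deltas": [{"dx": 0, "dy": -1, "dz": -5, "rx": 0, "ry": 0, "rz": 0, "fingers": 1}, {"dx": 0, "dy": 0, "dz": -2, "rx": 0, "ry": 0, "rz": 0, "fingers": 1}, {"dx": 0, "dy": 0, "dz": 0, "rx": 0, "ry": 0, "rz": 0, "fingers": 1}, {"dx": 0, "dy": 0, "dz": 0, "rx": 0, "ry": 0, "rz": 0, "fingers": 1}]}}

```text
clock: 26.15
tcp_pos: [0.5098, -0.3339, 0.1638]
orientation: [0.0, -0.005, 1.0, -0.0]
wrist_force: [0.0, 0.3, -3.4]
finger_gap: 0.022
```

>>> {"fn": "servo_tool", "kwargs": {"deltas": [{"dx": 0, "dy": 0, "dz": -1, "rx": 0, "ry": 0, "rz": 0, "fingers": 1}, {"dx": 0, "dy": 0, "dz": -0.5, "rx": 0, "ry": 0, "rz": 0, "fingers": 1}, {"dx": 0, "dy": 0, "dz": 0, "rx": 0, "ry": 0, "rz": 0, "fingers": 1}]}}

```text
clock: 26.45
tcp_pos: [0.51, -0.334, 0.1629]
orientation: [0.001, -0.005, 1.0, -0.0]
wrist_force: [0.1, 0.9, 3.3]
finger_gap: 0.0221
```

>>> {"fn": "servo_tool", "kwargs": {"deltas": [{"dx": 0, "dy": 0, "dz": 0, "rx": 0, "ry": 0, "rz": 0, "fingers": 0}, {"dx": 0, "dy": 0, "dz": 0, "rx": 0, "ry": 0, "rz": 0, "fingers": 0}, {"dx": 0, "dy": 0, "dz": 0, "rx": 0, "ry": 0, "rz": 0, "fingers": 0}, {"dx": 0, "dy": 0, "dz": 20, "rx": 0, "ry": 0, "rz": 0, "fingers": 0}, {"dx": 0, "dy": 0, "dz": 30, "rx": 0, "ry": 0, "rz": 0, "fingers": -1}, {"dx": 6, "dy": 20, "dz": 10, "rx": 0, "ry": 0, "rz": 0, "fingers": -1}, {"dx": 11, "dy": 37, "dz": 0, "rx": 0, "ry": 0, "rz": 0, "fingers": -1}, {"dx": 11, "dy": 37, "dz": 0, "rx": 0, "ry": 0, "rz": 0, "fingers": -1}]}}

```text
clock: 27.25
tcp_pos: [0.5382, -0.2397, 0.2227]
orientation: [0.001, -0.004, 1.0, -0.0]
wrist_force: [0.1, -0.1, -0.2]
finger_gap: 0.0851
```

>>> {"fn": "servo_tool", "kwargs": {"deltas": [{"dx": 11, "dy": 37, "dz": 0, "rx": 0, "ry": 0, "rz": 0, "fingers": -1}, {"dx": 11, "dy": 37, "dz": 0, "rx": 0, "ry": 0, "rz": 0, "fingers": -1}, {"dx": 11, "dy": 37, "dz": 0, "rx": 0, "ry": 0, "rz": 0, "fingers": -1}, {"dx": 11, "dy": 37, "dz": 0, "rx": 0, "ry": 0, "rz": 0, "fingers": -1}, {"dx": 11, "dy": 37, "dz": 0, "rx": 0, "ry": 0, "rz": 0, "fingers": -1}, {"dx": 11, "dy": 37, "dz": 0, "rx": 0, "ry": 0, "rz": 0, "fingers": -1}, {"dx": 11, "dy": 37, "dz": 0, "rx": 0, "ry": 0, "rz": 0, "fingers": -1}, {"dx": 11, "dy": 37, "dz": 0, "rx": 0, "ry": 0, "rz": 0, "fingers": -1}]}}

```text
clock: 28.05
tcp_pos: [0.6261, 0.0578, 0.222]
orientation: [0.0, -0.005, 1.0, 0.0]
wrist_force: [0.7, -0.6, 0.5]
finger_gap: 0.0852
```

>>> {"fn": "servo_tool", "kwargs": {"deltas": [{"dx": 11, "dy": 37, "dz": 0, "rx": 0, "ry": 0, "rz": 0, "fingers": -1}, {"dx": 11, "dy": 37, "dz": 0, "rx": 0, "ry": 0, "rz": 0, "fingers": -1}, {"dx": 11, "dy": 37, "dz": 0, "rx": 0, "ry": 0, "rz": 0, "fingers": -1}, {"dx": 7, "dy": 30, "dz": 0, "rx": 0, "ry": 0, "rz": 0, "fingers": -1}, {"dx": 0, "dy": 0, "dz": 0, "rx": 0, "ry": 0, "rz": 0, "fingers": -1}, {"dx": 0, "dy": 0, "dz": 0, "rx": 0, "ry": 0, "rz": 0, "fingers": -1}]}}

```text
clock: 28.65
tcp_pos: [0.6656, 0.1979, 0.2214]
orientation: [-0.0, -0.006, 1.0, -0.0]
wrist_force: [0.1, -0.3, -0.6]
finger_gap: 0.0853
```

```bash
python3 - <<'E'
from h import *
s=env.get_state();print(s["tcp_pos"],s["orientation"])
for k in("top","scene"):
  for n,q,z,zc in(("small_weight",(.51,-.3335),.049,.07),("big_weight",(.6656,.2115),0,.02)):
    o=find(n,k,q,tol=15,z=zc)
    if o:
        p,i=fit(n,[o],[*q,.013],z);print(n,k,np.round(p,4),np.round(i,3))
r=read_camera("scene")["img"];cv2.imwrite("pics/s5.png",cv2.resize(r[100:384,50:380,::-1],None,fx=2,fy=2))
E
```

```text
[0.66557951 0.19792687 0.22144225] [-2.94086206e-04 -5.53578690e-03  9.99984618e-01 -1.80482863e-04]
small_weight top [ 0.5085 -0.331   0.0918] [0.837]
small_weight scene [ 0.5101 -0.3345 -0.1052] [0.92]
big_weight scene [0.6683 0.2075 0.0517] [0.927]
```

View pics/s5.png

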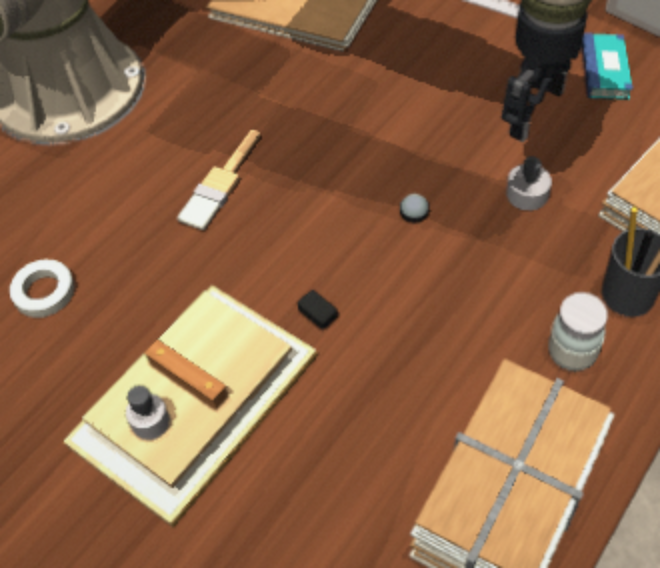

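Small weight stands on the cover's right half; the big one is under the gripper. Go for the big weight.

>>> {"fn": "servo_tool", "kwargs": {"deltas": [{"dx": 1, "dy": 12, "dz": -40, "rx": 0, "ry": 0, "rz": 0, "fingers": -1}, {"dx": 0, "dy": 0, "dz": -40, "rx": 0, "ry": 0, "rz": 0, "fingers": -1}, {"dx": 0, "dy": 0, "dz": -20, "rx": 0, "ry": 0, "rz": 0, "fingers": -1}, {"dx": 0, "dy": 0, "dz": -9, "rx": 0, "ry": 0, "rz": 0, "fingers": -1}, {"dx": 0, "dy": 0, "dz": 0, "rx": 0, "ry": 0, "rz": 0, "fingers": 0}, {"dx": 0, "dy": 0, "dz": 0, "rx": 0, "ry": 0, "rz": 0, "fingers": 1}, {"dx": 0, "dy": 0, "dz": 0, "rx": 0, "ry": 0, "rz": 0, "fingers": 1}, {"dx": 0, "dy": 0, "dz": 0, "rx": 0, "ry": 0, "rz": 0, "fingers": 1}], "newtons": 70}}

```text
clock: 30.1
tcp_pos: [0.6677, 0.2093, 0.1148]
orientation: [0.001, -0.005, 1.0, 0.0]
wrist_force: [0.4, 0.7, 0.3]
finger_gap: 0.0279
```

>>> {"fn": "servo_tool", "kwargs": {"deltas": [{"dx": 0, "dy": 0, "dz": 0, "rx": 0, "ry": 0, "rz": 0, "fingers": 1}, {"dx": 0, "dy": 0, "dz": 0, "rx": 0, "ry": 0, "rz": 0, "fingers": 1}, {"dx": 0, "dy": 0, "dz": 0, "rx": 0, "ry": 0, "rz": 0, "fingers": 1}]}}

```text
clock: 30.4
tcp_pos: [0.6677, 0.2089, 0.1148]
orientation: [0.001, -0.005, 1.0, -0.0]
wrist_force: [0.2, -2.9, 6.1]
finger_gap: 0.022
```

>>> {"fn": "servo_tool", "kwargs": {"deltas": [{"dx": 0, "dy": 0, "dz": 30, "rx": 0, "ry": 0, "rz": 0, "fingers": 1}, {"dx": 0, "dy": 0, "dz": 40, "rx": 0, "ry": 0, "rz": 0, "fingers": 1}, {"dx": 0, "dy": -10, "dz": 30, "rx": 0, "ry": 0, "rz": 0, "fingers": 1}, {"dx": -10, "dy": -25, "dz": 0, "rx": 0, "ry": 0, "rz": 0, "fingers": 1}, {"dx": -14, "dy": -34, "dz": 0, "rx": 0, "ry": 0, "rz": 0, "fingers": 1}, {"dx": -14, "dy": -34, "dz": 0, "rx": 0, "ry": 0, "rz": 0, "fingers": 1}, {"dx": -14, "dy": -34, "dz": 0, "rx": 0, "ry": 0, "rz": 0, "fingers": 1}, {"dx": -14, "dy": -34, "dz": 0, "rx": 0, "ry": 0, "rz": 0, "fingers": 1}]}}

```text
clock: 31.2
tcp_pos: [0.5988, 0.0373, 0.2113]
orientation: [-0.002, -0.005, 1.0, 0.0]
wrist_force: [0.9, -0.7, -7.2]
finger_gap: 0.0214
```

>>> {"fn": "servo_tool", "kwargs": {"deltas": [{"dx": -14, "dy": -34, "dz": 0, "rx": 0, "ry": 0, "rz": 0, "fingers": 1}, {"dx": -14, "dy": -34, "dz": 0, "rx": 0, "ry": 0, "rz": 0, "fingers": 1}, {"dx": -14, "dy": -34, "dz": 0, "rx": 0, "ry": 0, "rz": 0, "fingers": 1}, {"dx": -14, "dy": -34, "dz": 0, "rx": 0, "ry": 0, "rz": 0, "fingers": 1}, {"dx": -14, "dy": -34, "dz": 0, "rx": 0, "ry": 0, "rz": 0, "fingers": 1}, {"dx": -14, "dy": -34, "dz": 0, "rx": 0, "ry": 0, "rz": 0, "fingers": 1}, {"dx": -13, "dy": -44, "dz": 0, "rx": 0, "ry": 0, "rz": 0, "fingers": 1}, {"dx": 0, "dy": 0, "dz": 0, "rx": 0, "ry": 0, "rz": 0, "fingers": 1}]}}

```text
clock: 32.0
tcp_pos: [0.5018, -0.2144, 0.2119]
orientation: [-0.001, -0.001, 1.0, -0.001]
wrist_force: [0.6, 0.3, -6.8]
finger_gap: 0.0215
```

>>> {"fn": "servo_tool", "kwargs": {"deltas": [{"dx": 0, "dy": 0, "dz": 0, "rx": 0, "ry": 0, "rz": 0, "fingers": 1}, {"dx": 0, "dy": 0, "dz": 0, "rx": 0, "ry": 0, "rz": 0, "fingers": 1}]}}

```text
clock: 32.2
tcp_pos: [0.5032, -0.2089, 0.2121]
orientation: [-0.001, -0.005, 1.0, 0.001]
wrist_force: [0.1, 0.5, -7.4]
finger_gap: 0.0222
```

Target TCP z ≈ 0.164.

>>> {"fn": "servo_tool", "kwargs": {"deltas": [{"dx": 2, "dy": -1, "dz": -25, "rx": 0, "ry": 0, "rz": 0, "fingers": 1}, {"dx": 0, "dy": 0, "dz": -13, "rx": 0, "ry": 0, "rz": 0, "fingers": 1}, {"dx": 0, "dy": 0, "dz": -6, "rx": 0, "ry": 0, "rz": 0, "fingers": 1}, {"dx": 0, "dy": 0, "dz": -2, "rx": 0, "ry": 0, "rz": 0, "fingers": 1}, {"dx": 0, "dy": 0, "dz": 0, "rx": 0, "ry": 0, "rz": 0, "fingers": 1}, {"dx": 0, "dy": 0, "dz": 0, "rx": 0, "ry": 0, "rz": 0, "fingers": 1}]}}

```text
clock: 32.8
tcp_pos: [0.5062, -0.2108, 0.1677]
orientation: [0.001, -0.005, 1.0, -0.0]
wrist_force: [-0.0, 0.3, -7.0]
finger_gap: 0.0218
```

>>> {"fn": "servo_tool", "kwargs": {"deltas": [{"dx": -1, "dy": 1, "dz": -2, "rx": 0, "ry": 0, "rz": 0, "fingers": 1}, {"dx": 0, "dy": 0, "dz": -1.5, "rx": 0, "ry": 0, "rz": 0, "fingers": 1}, {"dx": 0, "dy": 0, "dz": 0, "rx": 0, "ry": 0, "rz": 0, "fingers": 1}, {"dx": 0, "dy": 0, "dz": 0, "rx": 0, "ry": 0, "rz": 0, "fingers": 1}]}}

```text
clock: 33.2
tcp_pos: [0.5048, -0.2099, 0.1639]
orientation: [0.0, -0.005, 1.0, -0.0]
wrist_force: [0.0, -0.7, -4.6]
finger_gap: 0.022
```

>>> {"fn": "servo_tool", "kwargs": {"deltas": [{"dx": 0, "dy": 0, "dz": -0.8, "rx": 0, "ry": 0, "rz": 0, "fingers": 1}, {"dx": 0, "dy": 0, "dz": 0, "rx": 0, "ry": 0, "rz": 0, "fingers": 1}, {"dx": 0, "dy": 0, "dz": 0, "rx": 0, "ry": 0, "rz": 0, "fingers": 0}, {"dx": 0, "dy": 0, "dz": 0, "rx": 0, "ry": 0, "rz": 0, "fingers": 0}, {"dx": 0, "dy": 0, "dz": 0, "rx": 0, "ry": 0, "rz": 0, "fingers": 0}, {"dx": 0, "dy": 0, "dz": 20, "rx": 0, "ry": 0, "rz": 0, "fingers": 0}, {"dx": 0, "dy": 0, "dz": 40, "rx": 0, "ry": 0, "rz": 0, "fingers": 0}, {"dx": 0, "dy": 0, "dz": 40, "rx": 0, "ry": 0, "rz": 0, "fingers": 0}]}}

```text
clock: 34.0
tcp_pos: [0.5043, -0.2095, 0.2631]
orientation: [-0.001, -0.005, 1.0, 0.001]
wrist_force: [1.1, -0.2, -0.4]
finger_gap: 0.0427
```

>>> {"fn": "servo_tool", "kwargs": {"deltas": [{"dx": 0, "dy": 40, "dz": 0, "rx": 0, "ry": 0, "rz": 0, "fingers": 0}, {"dx": 0, "dy": 40, "dz": 0, "rx": 0, "ry": 0, "rz": 0, "fingers": 0}, {"dx": 0, "dy": 40, "dz": 0, "rx": 0, "ry": 0, "rz": 0, "fingers": 0}, {"dx": 0, "dy": 40, "dz": 0, "rx": 0, "ry": 0, "rz": 0, "fingers": 0}, {"dx": 0, "dy": 40, "dz": 0, "rx": 0, "ry": 0, "rz": 0, "fingers": 0}, {"dx": 0, "dy": 40, "dz": 0, "rx": 0, "ry": 0, "rz": 0, "fingers": 0}, {"dx": 0, "dy": 40, "dz": 0, "rx": 0, "ry": 0, "rz": 0, "fingers": 0}, {"dx": 0, "dy": 0, "dz": 0, "rx": 0, "ry": 0, "rz": 0, "fingers": 0}]}}

```text
clock: 34.8
tcp_pos: [0.5044, 0.0741, 0.2628]
orientation: [0.0, -0.008, 1.0, 0.001]
wrist_force: [-0.4, -0.7, 0.0]
finger_gap: 0.0431
```

```bash
python3 - <<'E'
from h import *
for k in("top","scene"):
  for n,q,z,zc in(("cover_board",(.507,-.2715),.037,.05),("small_weight",(.51,-.3335),.049,.07),("big_weight",(.505,-.2095),.049,.07),("eraser_block",(.5526,-.0993),0,.01),("magnifier",(.5559,.1),0,.01)):
    o=find(n,k,q,tol=15,z=zc)
    if o:
        p,i=fit(n,[o],[*q,.013],z);print(n,k,np.round(p,4),np.round(i,3))
a=read_camera("scene")["img"][180:384,60:330,::-1];b=read_camera("top")["img"][140:300,300:450,::-1]
cv2.imwrite("pics/f.png",np.hstack([cv2.resize(a,(530,400)),cv2.resize(b,(270,400))]))
E
```

```text
cover_board top [ 0.507  -0.2706  0.0085] [0.784]
small_weight top [ 0.509  -0.3307  0.0183] [0.874]
big_weight top [ 0.5044 -0.2078  0.1343] [0.93]
eraser_block top [ 0.5522 -0.0969 -0.0962] [0.849]
cover_board scene [ 0.5084 -0.2735 -0.0075] [0.764]
small_weight scene [ 0.5101 -0.3345 -0.1037] [0.932]
big_weight scene [ 0.5051 -0.2114  0.0408] [0.865]
eraser_block scene [ 0.5527 -0.1031 -0.2454] [0.789]
magnifier scene [0.5611 0.0951 0.0269] [0.605]
```

View pics/f.png

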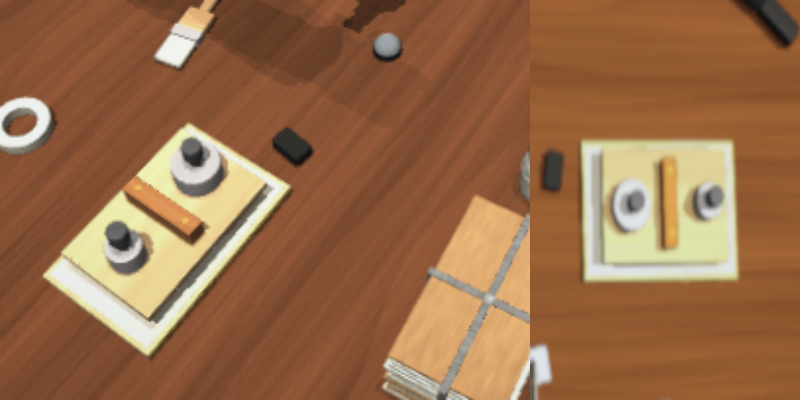

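The picture shows the cover board centred on the base. The batten runs between the two weights, with the big one left and the small one right. The eraser and magnifier are where they were.

```bash
python3 -c "
from workcell import job
print(job.hand_in())"
```

```text
the job is handed in; nothing more can be done
None
```

The job is done and handed in at about 35 s of the 128 s allowed; the hand-in gave no verdict. Both registers lie spine-out on the base board, the cover board is over them with its batten between, and the weights stand on top.

My last camera checks, with the limits in brackets:

| Thing | Measured | Limit |
|---|---|---|
| Long register, from the middle of the left half | about 2 mm, 0.01 rad | 15 mm, 0.15 rad |
| Short register, from the middle of the right half | about 5 mm, 0.02 rad | 15 mm, 0.15 rad |
| Cover board, from the base board's centre | about 1–3 mm, 0.02 rad | 15 mm, 0.15 rad |
| Big weight, from the long register's centre | about 2 mm | 20 mm |
| Small weight, from the short register's centre | about 3 mm | 20 mm |

- **Registers:** they were measured before the cover board hid them. After that I only saw the stack from above.
- **Bystanders:** the eraser and magnifier matched their starting positions to within about 2 mm in the same camera. The top camera missed the magnifier in the last check, so only the scene camera confirms it.
- **Disagreements:** the two cameras differ by 3–6 mm in y throughout. The last fits of the cover board were weaker (overlap about 0.77) because the weights stand on it; the fit before they were placed was 0.98. The look at the cover while it was still held also fitted poorly (0.51 top, 0.75 scene).

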